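Close and hold the service cover of a measuring machine's air unit

ROBOT

A 6-joint arm with a two-finger parallel gripper is mounted at the origin on the work surface. World frame = base frame: x ahead of the robot, y to its left, z up, the work surface at z = 0. Lengths are in m, angles in rad, forces in N, time in s.
With the tool pointing down it reaches from about 0.375 to 0.9 m from the base axis. Payload 3.1 kg.
Tool frame: the origin (TCP) lies midway between the tips of the shut fingers; the grasp point (between the pads) lies grip_point_offset behind it (grip_point_offset is the distance from the TCP to the grasp point, in m); y points along the fingers, z is the direction in which the jaws open and shut, and the axes are right-handed (so a half turn about y gives the same grasp; the last joint's range is limited). The gripper opens to 87 mm and grips with 3 to 60 N. Pads are 19 mm wide; open, the fingers measure 117 mm over their backs; the gripper's body (75 mm by 190 mm) begins 51 mm behind the grasp point.
Start: joints at [1.117, 0.527, 1.433, -0, 1.181, -0.178], TCP at [0.17, 0.601, 0.223] pointing down, gripper open.
Joint ranges: [-3.08, 3.08], [-0.75, 2.2], [0.22, 2.44], [-1.43, 4.57], [0, 2.65], [-2.85, 2.85]. Speed limits (rad/s): [2.79, 2.79, 3.14, 3.14, 3.14, 3.14].

INTERFACE

Orientations are given as a unit quaternion [x, y, z, w].
In Python, from rig import * gives the robot as it stands.
- The arm moves only by the tool jog_arm, never from a script. Its argument "increments" is a list that holds one entry, the list of rows, each a list of 7 numbers: the turn, a rotation vector about the world's x, y, z in degrees, then the shift along the world's x, y, z in m, then the closure, from -1 (fully open) to 1 (shut), so that 0 is half open. In form: [[[rx, ry, rz, x, y, z, jaw], ...]]. A call has 1 to 8 rows; each row is the pose to reach, as a shift and turn from the pose measured when the call began; what a row does not reach only later rows make up. A row lasts 1/10 s, in which the tool goes at most 50 mm and 8.59 degrees, less where a joint would pass 70% of its speed; a pose out of reach is approached as far as the arm can. A call with a gripper value outside its range is refused whole. The fingers move at their own pace and stop on an object; "squeeze" is the grip in N (left out, the last holds). Time passes only in rows, so rows that repeat a pose let the fingers close. It gives the time, the measured TCP pose, the force and the opening at its end, in the units of the state.
- get_obs(): the state, without advancing time (a new reading comes with each control period).
- camera(name): name is "scene" or "top" or "wrist"; returns the picture (400x640x3 uint8, red, green, blue); there is no depth.
- camera_info(name): a dict with "K" (3x3 intrinsics, pixels), "k1" (the pictures are not rectified: a ray, as slopes to the right and down, at radius r is drawn at 1 + k1 r^2 times it, then the intrinsics apply), "R" (3x3) and "t" (3): a world point X has camera coordinates R X + t. Camera axes: x right, y down, z forward; pixel columns grow to the right and rows downward; lengths in m; the calibration is good to about 2 mm. A picture is of the moment at which its call begins: read the wrist's pose just before it. camera_info takes no time and is no camera call; for the wrist camera it gives the pose at the moment of the call.
- hand_in(): hands the job in, once; it reports no verdict.
The state is a dict: "time": time; "q": joint angles; "joint_velocities": joint speeds; "joint_torque": joint torques, N m; "position": TCP position; "tool_rot": TCP orientation; "ft_force": force on the tool from outside, world axes, zero at the start; "moment": the same for the moment, N m; "grip_width": finger opening in m.
Only numpy, scipy, OpenCV 4.12 (cv2) and the standard library are available. Lean on these libraries where they do the work, as an engineer would, in place of code of your own. Each camera call takes 0.05 s, during which the arm holds its last target.

TASK

Close the blue service cover of the air unit: slide it towards the red stop lip until you feel it come up against its stop, then turn the yellow quarter-turn fastener on it clockwise to its stop, where the bar lies in line with the two white marks on the cover. Then press the cover straight down against its springy gasket until it is fully home on the frame, and finish while holding it pressed there: do not let go. Do not disturb the other things on the table.

Things in the scene. Friction and masses are not known exactly. Their poses are not given: they have to be found in the camera images.
- housing: cream air unit fixed to the table, 280 x 160 x 60 mm (x, y, z), origin at the centre of its underside. The cover slides on its top along its x axis between two aluminium rails (66.5 to 78.5 mm either side of the middle, tops at 71 mm). The red stop lip crosses its top at the +x end (x = 118 to 130 mm, top at 77 mm). Its top is the frame that the cover is pressed against
- panel: the blue cover, a plate 170 x 126 x 6 mm (x, y, z), origin at the centre of its underside, axes parallel to the housing's. It slides along housing x and can be pressed down 8 mm; nothing else moves it. Its underside is 68 mm above the table when raised, 60 mm when fully pressed. Two white marks on its top lie along its x axis either side of the fastener
- cover_slide (a joint): how far the cover still is from its stop (m), measured towards housing -x: 0 = against the stop, 0.06 = farthest open. It slides with about 2.5 N of friction and stays where it is left
- cover_press (a joint): how far the cover is pressed down (m): 0 = raised by its gasket, 0.008 = fully home on the frame. The gasket pushes back: about 5 N to start, about 13 N at fully home, and lifts the cover again when let go. A cross pin under the fastener blocks the cover after 3 mm unless the cover is at its stop and the fastener is in line with the marks
- fastener (a joint): angle of the quarter-turn fastener (rad), growing clockwise seen from above: 0 = bar along the panel's y axis (crosswise), 1.571 = bar along the panel's x axis, in line with the white marks; end stop at 1.60. It turns with about 0.06 N m of friction and stays where it is left
- fastener_grip (a point): point on the fastener's vertical axis at a good height to grip, 25 mm above the cover's top face and 11 mm below the top of the bar. The fastener stands in the middle of the cover: a yellow upright bar 46 mm long, 12 mm thick, its top 36 mm above the cover, with a dark line along its top, on a steel disc of 40 mm diameter, 3 mm thick. Axes: z up, y along the bar, turning with it
- home_point (a point): fixed point of the housing (31 mm along its x from the centre, 99 mm up): where fastener_grip is when the cover is at its stop and raised
- ring_gauge: steel ring gauge, 72 mm across, 22 mm tall, loose bystander; origin under its centre
- spool: aluminium spool, 56 mm across, 50 mm tall, loose bystander; origin under its centre
- bottle: white plastic bottle with a blue cap, 56 mm across, 160 mm tall, loose bystander; origin under its centre
- screwdriver: screwdriver lying on the table, loose bystander
- caliper: steel caliper about 200 mm long lying on the table, loose bystander
- tote: blue open tote, 220 x 280 x 90 mm, with three turned steel flanges in it, bystander; origin under its centre

How it is judged:
On the way, in this order (a step that is already met when the one before it is completed fails the run):
1. the cover is slid up against its stop (within 3 mm) (value of joint cover_slide below 0.003 m), for 0.2 s.
2. with the cover at its stop, the fastener is turned in line with the marks (within about 10 degrees) (value of joint cover_slide below 0.003 m and value of joint fastener above 1.4 rad), for 0.2 s.
At the end, for the whole second after the job is handed in: The cover is within 3 mm of its stop, the fastener within about 10 degrees of the marks (joint above 1.40 rad), the cover pressed down at least 6.8 of its 8 mm, and the gripper or arm is touching the cover or its fastener with more than 4 N, through the last second (all of step 2 and value of joint cover_press above 0.0068 m and contact force between any of the fingers, the arm and panel above 4 N); the arm keeps its last pose, push and grip.
It fails at once if another thing on the table is moved more than 20 mm (distance of any of ring_gauge, spool, bottle, screwdriver, caliper, tote from where it was at the start of the episode above 0.02 m).
It also fails if it takes over 35 s, if anything falls off the work surface, if the arm or the gripper's body presses on something with over 40 N, if the wrist force passes 120 N, or if a joint passes its speed limit or range.

## Working session

There is one attempt and no reset: what is moved stays moved. The work goes in short steps, Python scripts to look and compute and a tool call to move; the robot and the scene stay as the last step left them, time stands still between calls to the robot, and variables do not carry over. Pictures are saved under pics/ and viewed, and the job is handed in when it is done.

Besides the shell and the picture viewer there is one more tool, called after "Request:" as a command line: name --argument value ..., lists and objects as JSON in quotes. jog_arm: Moves the arm, as the interface text tells. Its arguments: {"type":"object","properties":{"increments":{"type":"array","items":{"type":"array","items":{"type":"array","items":{"type":"number"}}}},"squeeze":{"type":"number"}},"required":["increments"]}

```bash
ls; mkdir -p pics; python3 - <<'E'
from rig import *
import cv2
o=get_obs(); print({k:o[k] for k in o})
for n in ("scene","top"):
    im=camera(n); cv2.imwrite(f"pics/{n}0.png",im[:,:,::-1]); i=camera_info(n); print(n,i)
E
```

```text
pics
{'time': 0.0, 'q': array([ 1.11648296e+00,  5.28465429e-01,  1.43392104e+00, -4.91049217e-05,
        1.18135390e+00, -1.78485136e-01]), 'joint_velocities': array([ 5.44406932e-05, -6.94115363e-05,  5.53101303e-05,  3.40764536e-04,
        1.05653790e-03,  3.28195316e-05]), 'joint_torque': array([ 3.61648426e-05, -4.40047538e+01, -1.76592511e+01,  6.33177278e-02,
        5.82285156e-02, -1.55190119e-04]), 'position': array([0.16986401, 0.60071164, 0.22156611]), 'tool_rot': array([ 0.70111988, -0.09742556,  0.09698355, -0.69966661]), 'ft_force': array([0.20616349, 0.44513926, 0.57497014]), 'moment': array([-0.00495762,  0.02480231,  0.05705798]), 'grip_width': 0.08690812584007701}
scene {'K': array([[412.17795139,   0.        , 318.6136533 ],
       [  0.        , 412.17795139, 199.82319291],
       [  0.        ,   0.        ,   1.        ]]), 'k1': -0.014426615755440304, 'R': array([[ 5.73028388e-01,  8.19535361e-01,  5.08281677e-04],
       [ 5.98660462e-01, -4.18166446e-01, -6.83185535e-01],
       [-5.59682157e-01,  3.91788994e-01, -7.30244662e-01]]), 't': array([-0.32588795, -0.26962083,  1.58399218])}
top {'K': array([[419.49003267,   0.        , 322.38008848],
       [  0.        , 419.49003267, 192.61406151],
       [  0.        ,   0.        ,   1.        ]]), 'k1': -0.09153639200214261, 'R': array([[ 0.02906662, -0.99948686,  0.01345924],
       [-0.99840239, -0.02968252, -0.04807919],
       [ 0.04845402, -0.01204024, -0.99875284]]), 't': array([-0.01643782,  0.56376368,  1.27193437])}
```

View pics/scene0.png

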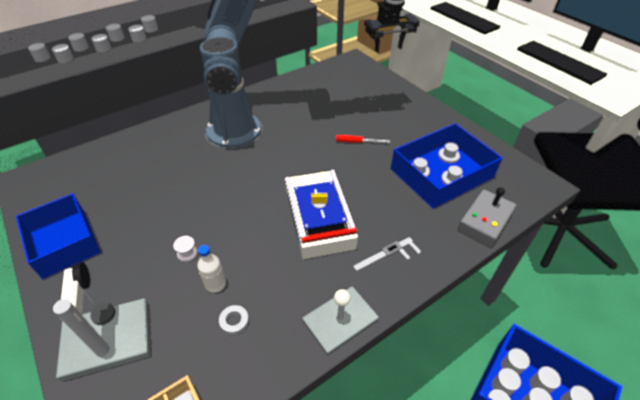

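View pics/top0.png

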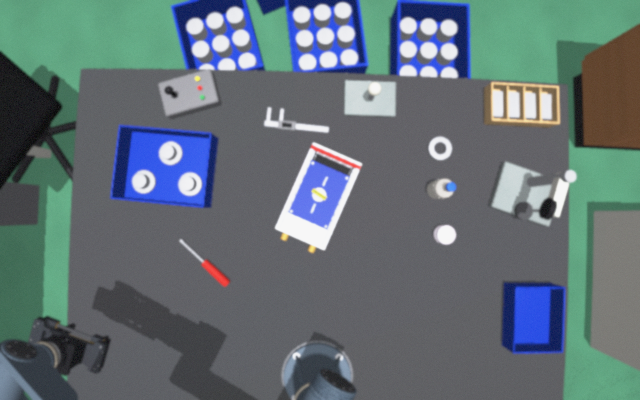

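The top view shows the unit unobstructed around (319,197), with the red lip at its upper end around (336,155) and the yellow bar at (319,195). Nothing stands close to it.

```bash
cat > h.py <<'E'
import numpy as np, cv2
from rig import *
def cast(i,px,z):
    px=np.atleast_2d(np.asarray(px,float)); K=i["K"]
    d=np.c_[(px[:,0]-K[0,2])/K[0,0],(px[:,1]-K[1,2])/K[1,1]]
    u=d.copy()
    for _ in range(20): u=d/(1+i["k1"]*(u**2).sum(1,keepdims=True))
    R=np.array(i["R"]);t=np.array(i["t"]); C=-R.T@t
    r=np.c_[u,np.ones(len(u))]@R
    return C+r*((z-C[2])/r[:,2])[:,None]
def masks(im):
    h=cv2.cvtColor(im,cv2.COLOR_RGB2HSV); H,S,V=cv2.split(h)
    return dict(blue=(H>105)&(H<130)&(S>150)&(V>60), red=((H<8)|(H>172))&(S>130)&(V>80), yel=(H>18)&(H<32)&(S>130)&(V>90))
def comp(m,roi,n=1):
    x0,y0,x1,y1=roi; k=np.zeros(m.shape,np.uint8); k[y0:y1,x0:x1]=m[y0:y1,x0:x1]
    c,_=cv2.findContours(k,cv2.RETR_EXTERNAL,cv2.CHAIN_APPROX_NONE)
    return sorted(c,key=cv2.contourArea)[::-1][:n],k
E
python3 - <<'E'
from h import *
for name,roi in (("top",(265,130,370,255)),("scene",(275,160,365,265))):
    im=cv2.cvtColor(cv2.imread(f"pics/{name}0.png"),cv2.COLOR_BGR2RGB); i=camera_info(name)
    M=masks(im)
    for c,z in (("blue",.074),("red",.077),("yel",.110)):
        cs,k=comp(M[c],roi,3)
        for cc in cs[:1] if c!="yel" else cs:
            b=cv2.boxPoints(cv2.minAreaRect(cc)); m=cv2.moments(cc)
            print(name,c,cv2.contourArea(cc),b.round(1).tolist())
            w=cast(i,b,z); print(w.round(4)[:,:2].tolist(), "mean",w.mean(0).round(4), "sides",np.linalg.norm(w[1]-w[0]).round(4),np.linalg.norm(w[2]-w[1]).round(4))
    x0,y0,x1,y1=roi
    cv2.imwrite(f"pics/{name}_crop.png",cv2.resize(im[y0:y1,x0:x1,::-1],None,fx=4.5,fy=4.5,interpolation=cv2.INTER_CUBIC))
E
```

```text
top blue 702.5 [[295.0, 199.6999969482422], [313.1000061035156, 160.0], [347.3999938964844, 175.6999969482422], [329.3999938964844, 215.39999389648438]]
[[0.5379, 0.08], [0.6559, 0.0309], [0.613, -0.0711], [0.4954, -0.0215]] mean [0.5755 0.0046 0.074 ] sides 0.1278 0.1106
top red 61.5 [[310.29998779296875, 147.5], [311.29998779296875, 145.39999389648438], [359.3999938964844, 166.1999969482422], [358.3999938964844, 168.39999389648438]]
[[0.6921, 0.04], [0.6986, 0.0375], [0.6416, -0.1051], [0.6351, -0.1025]] mean [ 0.6669 -0.0325  0.077 ] sides 0.007 0.1535
top yel 2.5 [[284.0, 239.0], [285.6000061035156, 235.8000030517578], [286.79998779296875, 236.39999389648438], [285.20001220703125, 239.60000610351562]]
[[0.4251, 0.1057], [0.4343, 0.1015], [0.4327, 0.0981], [0.4235, 0.1023]] mean [0.4289 0.1019 0.11  ] sides 0.0101 0.0038
top yel 2.5 [[309.0, 246.0], [310.0, 246.0], [310.0, 249.0], [309.0, 249.0]]
[[0.4075, 0.0346], [0.4076, 0.0318], [0.3991, 0.0316], [0.3991, 0.0344]] mean [0.4033 0.0331 0.11  ] sides 0.0028 0.0084
top yel 1.5 [[312.0, 251.0], [313.6000061035156, 247.8000030517578
[... 267 characters left out ...]
38.0, 180.10000610351562], [345.5, 222.5], [302.3999938964844, 230.10000610351562]]
[[0.4625, -0.0147], [0.5115, 0.114], [0.6619, 0.028], [0.6149, -0.0877]] mean [0.5627 0.0099 0.074 ] sides 0.1376 0.1733
scene red 292.5 [[301.20001220703125, 235.3000030517578], [355.5, 225.39999389648438], [356.79998779296875, 232.1999969482422], [302.3999938964844, 242.10000610351562]]
[[0.6304, -0.1019], [0.6886, 0.0429], [0.7096, 0.0305], [0.6519, -0.112]] mean [ 0.6701 -0.0351  0.077 ] sides 0.156 0.0244
scene yel 102.5 [[312.0, 194.0], [326.0, 194.0], [326.0, 202.0], [312.0, 202.0]]
[[0.5435, -0.0059], [0.5668, 0.0274], [0.5925, 0.009], [0.5697, -0.0238]] mean [0.5681 0.0017 0.11  ] sides 0.0407 0.0317
```

View pics/top_crop.png

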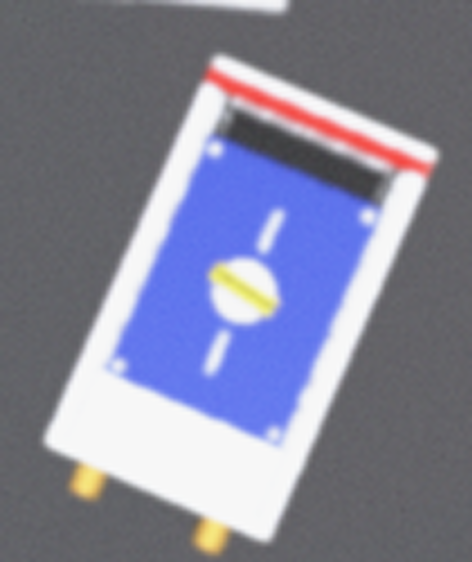

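View pics/scene_crop.png

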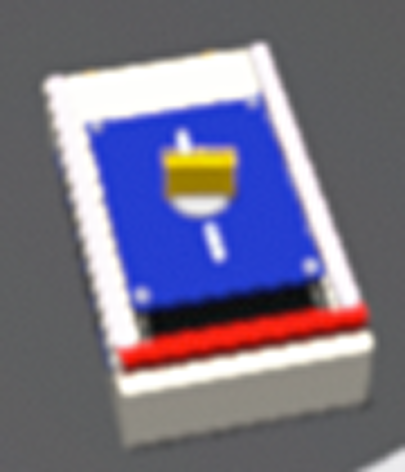

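```bash
python3 - <<'E'
from h import *
i=camera_info("top")
T=lambda P,o:(np.array(P,float)+.5)/4.5-.5+np.array(o)
def out(n,P,z,o=(265,130),ii=i):
    w=cast(ii,T(P,o),z)[:,:2]; print(n,w.round(4).tolist(),"mean",w.mean(0).round(4)); return w
h=out("housing",[(215,57),(437,155),(268,540),(45,440)],.06)
print([np.linalg.norm(h[a]-h[(a+1)%4]).round(4) for a in range(4)],[np.degrees(np.arctan2(*(h[a]-h[b])[::-1])).round(2) for a,b in((0,3),(1,2),(0,1),(3,2))])
p=out("panel",[(222,136),(384,205),(283,447),(106,374)],.074)
print([np.linalg.norm(p[a]-p[(a+1)%4]).round(4) for a in range(4)])
m=out("marks",[(281,211),(263,250),(225,333),(209,374)],.074)
d=m[0]-m[3];print(np.degrees(np.arctan2(d[1],d[0])))
b=out("bar",[(210,271),(279,309)],.110); d=b[0]-b[1];print(np.linalg.norm(d),np.degrees(np.arctan2(d[1],d[0])))
out("disc",[(244,291)],.077)
s=camera_info("scene");o=(275,160)
out("scene bar top",[(163,153),(236,153)],.11,o,s)
out("scene marks",[(182,130),(220,260)],.074,o,s)
E
```

```text
housing [[0.7107, 0.0348], [0.6501, -0.1137], [0.3942, -0.0094], [0.4552, 0.1383]] mean [0.5526 0.0125]
[np.float64(0.1603), np.float64(0.2764), np.float64(0.1598), np.float64(0.2757)] [np.float64(-22.05), np.float64(-22.16), np.float64(67.81), np.float64(67.58)]
panel [[0.6565, 0.0284], [0.6146, -0.0784], [0.4557, -0.0171], [0.4995, 0.0988]] mean [0.5566 0.0079]
[np.float64(0.1147), np.float64(0.1704), np.float64(0.1239), np.float64(0.1721)]
marks [[0.6087, -0.0114], [0.5829, -0.0005], [0.5283, 0.0226], [0.5015, 0.0321]] mean [0.5553 0.0107]
-22.122827351388
bar [[0.5663, 0.033], [0.5436, -0.0111]] mean [0.555  0.0109]
0.04961750756877289 62.830723469640276
disc [[0.5558, 0.0111]] mean [0.5558 0.0111]
scene bar top [[0.5403, -0.0078], [0.5673, 0.0309]] mean [0.5538 0.0115]
scene marks [[0.5007, 0.0342], [0.6106, -0.0122]] mean [0.5556 0.011 ]
```

```bash
python3 - <<'E'
from h import *
import rig; print([n for n in dir(rig) if n[0]!='_']); 
try: print(grip_point_offset)
except Exception as e: print(e)
from scipy.spatial.transform import Rotation as R
o=get_obs(); m=R.from_quat(o["tool_rot"]).as_matrix(); print(m.round(3)); print(np.degrees(np.arctan2(m[1,2],m[0,2])), np.degrees(np.arctan2(m[1,0],m[0,0])),np.degrees(o["q"]))
E
```

```text
['Unreachable', 'camera', 'camera_info', 'get_obs', 'grip_point_offset', 'hand_in']
0.0187
[[ 0.962 -0.001  0.272]
 [-0.272 -0.002  0.962]
 [-0.    -1.    -0.002]]
74.19830648978132 -15.801734980153256 [ 6.39693696e+01  3.02749311e+01  8.21479970e+01  1.55155157e-03
  6.76898990e+01 -1.02295066e+01]
```

Request:
jog_arm --increments '[[[0, 0, -7, 0.02, -0.03, 0.0, -1], [0, 0, -14, 0.042, -0.064, 0.0, -1], [0, 0, -21, 0.064, -0.098, 0, -1], [0, 0, -28, 0.086, -0.132, 0, -1], [0, 0, -35, 0.108, -0.166, 0, -1], [0, 0, -42, 0.13, -0.2, 0, -1], [0, 0, -49, 0.152, -0.234, 0, -1], [0, 0, -56, 0.174, -0.268, 0, -1]]]'

```text
time: 0.9
position: [0.3443, 0.3312, 0.2215]
tool_rot: [0.572, -0.417, 0.415, -0.571]
ft_force: [0.4, -0.3, -0.1]
grip_width: 0.0868
```

```bash
cat > s.py <<'E'
from h import *
from scipy.spatial.transform import Rotation as R
o=get_obs(); m=R.from_quat(o["tool_rot"]).as_matrix()
print("t",o["time"],"p",o["position"].round(4),"yaw",np.degrees(np.arctan2(m[1,2],m[0,2])).round(2),"down",m[:,1].round(3),"F",o["ft_force"].round(2),"M",o["moment"].round(3),"w",round(o["grip_width"],4),"q",o["q"].round(2))
E
python3 s.py
```

```text
t 0.9 p [0.3443 0.3312 0.2215] yaw 17.92 down [-0.002 -0.001 -1.   ] F [ 0.38 -0.31 -0.11] M [-0.065 -0.056 -0.085] w 0.0868 q [0.53 0.33 1.79 0.   1.02 0.22]
```

Request:
jog_arm --increments '[[[0, 0, -6, 0.027, -0.04, 0.0, -1], [0, 0, -12, 0.053, -0.08, 0.0, -1], [0, 0, -18, 0.08, -0.12, 0, -1], [0, 0, -24, 0.106, -0.16, 0, -1], [0, 0, -30, 0.132, -0.2, 0, -1], [0, 0, -36, 0.158, -0.24, 0, -1], [0, 0, -42, 0.185, -0.28, 0, -1], [0, 0, -45, 0.211, -0.32, 0, -1]]]'

```text
time: 1.7
position: [0.5559, 0.0094, 0.2212]
tool_rot: [-0.368, 0.605, -0.603, 0.368]
ft_force: [-0.2, 0.3, 0.4]
grip_width: 0.0871
```

```bash
python3 s.py; python3 - <<'E'
from h import *
i=camera_info("wrist"); im=camera("wrist"); cv2.imwrite("pics/w1.png",im[:,:,::-1]); print(i)
E
```

```text
t 1.7 p [0.5559 0.0094 0.2212] yaw -27.28 down [-0.003  0.002 -1.   ] F [-0.15  0.28  0.35] M [-0.108  0.05   0.002] w 0.0871 q [-0.18  0.44  1.61  0.    1.1   0.29]
{'K': array([[315.10782855,   0.        , 317.17483166],
       [  0.        , 315.10782855, 199.69561961],
       [  0.        ,   0.        ,   1.        ]]), 'k1': -0.05312414965622492, 'R': array([[ 0.88913054, -0.4576468 , -0.00250775],
       [-0.44089952, -0.85803675,  0.26340188],
       [-0.12269677, -0.23309299, -0.96468293]]), 't': array([-0.48989069,  0.22228222,  0.45815528])}
```

View pics/w1.png

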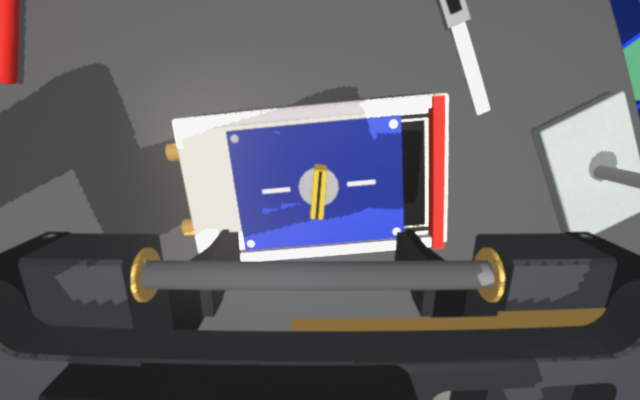

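The wrist view shows the bar at (319,192), nearly perpendicular to the white marks at (276,190) and (361,183). The jaws straddle it.

```bash
python3 - <<'E'
from h import *
i=camera_info("wrist"); im=cv2.imread("pics/w1.png")[:,:,::-1].copy()
cv2.imwrite("pics/w1c.png",cv2.resize(im[110:260,220:455,::-1],None,fx=3.4,fy=3.4,interpolation=cv2.INTER_CUBIC))
h=cv2.cvtColor(im,cv2.COLOR_RGB2HSV)
y=((h[...,0]>18)&(h[...,0]<34)&(h[...,1]>120)&(h[...,2]>180))
cs,_=comp(y,(300,160,340,225)); print(cv2.contourArea(cs[0])); b=cv2.boxPoints(cv2.minAreaRect(np.vstack(comp(y,(300,160,340,225),4)[0])));print(b)
w=cast(i,b,.110); print(w.round(4)[:,:2],w.mean(0))
g=(h[...,1]<60)&(h[...,2]>190)
P=[]
for roi in ((255,180,296,200),(340,172,382,194)):
    cc,k=comp(g,roi); b=cv2.boxPoints(cv2.minAreaRect(cc[0])); q=cast(i,b,.074); m=q.mean(0); P.append(m); print(m,[np.linalg.norm(q[0]-q[1]),np.linalg.norm(q[1]-q[2])])
d=P[1]-P[0];print(np.degrees(np.arctan2(d[1],d[0])),(P[0]+P[1])/2)
M=masks(im); cs,_=comp(M["red"],(420,80,460,260)); b=cv2.boxPoints(cv2.minAreaRect(cs[0])); q=cast(i,b,.077); print(b,q.round(4)[:,:2],q.mean(0))
E
```

```text
357.5
[[310.24704 217.78824]
 [314.02353 168.69412]
 [326.3353  169.64117]
 [322.5588  218.73529]]
[[ 0.5486 -0.0125]
 [ 0.5726  0.026 ]
 [ 0.5818  0.0202]
 [ 0.5581 -0.0185]] [0.56529652 0.00380581 0.11      ]
[0.52561479 0.01899319 0.074     ] [np.float64(0.028408814805425068), np.float64(0.0050427486445215755)]
[ 0.60496624 -0.01367966  0.074     ] [np.float64(0.028347949995722203), np.float64(0.005171283861780419)]
-22.37934843728919 [0.56529052 0.00265676 0.074     ]
[[428.       247.99995 ]
 [428.        95.999985]
 [444.        95.999985]
 [444.       247.99995 ]] [[ 0.6378 -0.1101]
 [ 0.6964  0.0328]
 [ 0.7101  0.0259]
 [ 0.6531 -0.1183]] [ 0.67436783 -0.04243468  0.077     ]
```

View pics/w1c.png

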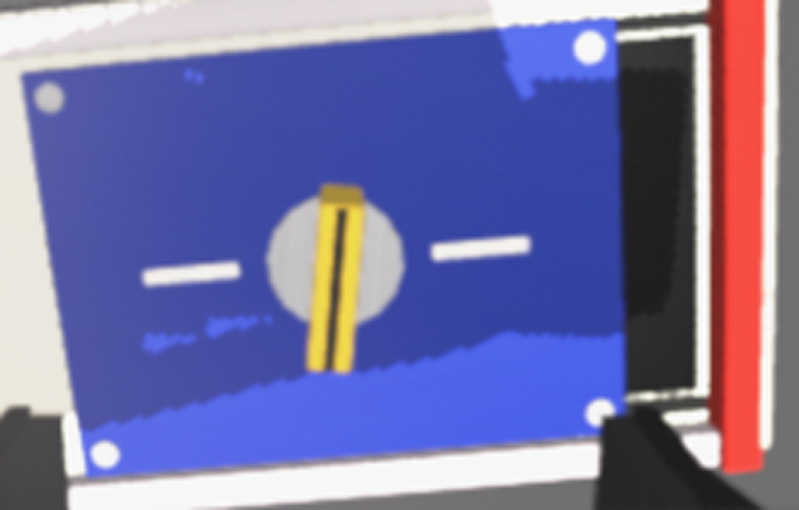

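Wrist and top/scene measurements disagree by about 12 mm, so I'll retake all of them with the arm settled before trusting any.

```bash
python3 s.py; cat > w.py <<'E'
from h import *
import sys
i=camera_info("wrist"); im=camera("wrist"); cv2.imwrite(f"pics/{sys.argv[1]}.png",im[:,:,::-1])
h=cv2.cvtColor(im,cv2.COLOR_RGB2HSV)
y=((h[...,0]>18)&(h[...,0]<34)&(h[...,1]>120)&(h[...,2]>180))
cs,_=comp(y,(280,140,360,235),4); b=cv2.boxPoints(cv2.minAreaRect(np.vstack(cs)));print(b.tolist())
w=cast(i,b,.110); print(w.round(4)[:,:2].tolist(),w.mean(0))
R_=np.array(i["R"]); print("cam",-R_.T@i["t"])
E
python3 w.py w2; python3 s.py
```

```text
t 1.75 p [0.562  0.0024 0.2216] yaw -27.54 down [ 0.006 -0.005 -1.   ] F [ 4.68 -4.08  0.  ] M [-0.247 -0.174 -0.038] w 0.0867 q [-0.19  0.44  1.6  -0.    1.1   0.29]
[[299.4164123535156, 213.89202880859375], [302.7742614746094, 164.64370727539062], [315.1711730957031, 165.48895263671875], [311.8133239746094, 214.73727416992188]]
[[0.5416, -0.0046], [0.5656, 0.0337], [0.5748, 0.028], [0.5512, -0.0106]] [0.55833251 0.01162003 0.11      ]
cam [0.59486537 0.06720315 0.38250474]
t 1.8 p [0.5595 0.0057 0.2214] yaw -27.45 down [ 0.003 -0.001 -1.   ] F [-0.15 -0.53 -0.63] M [-0.063  0.125 -0.036] w 0.0871 q [-0.19  0.44  1.6  -0.    1.1   0.29]
```

View pics/w2.png

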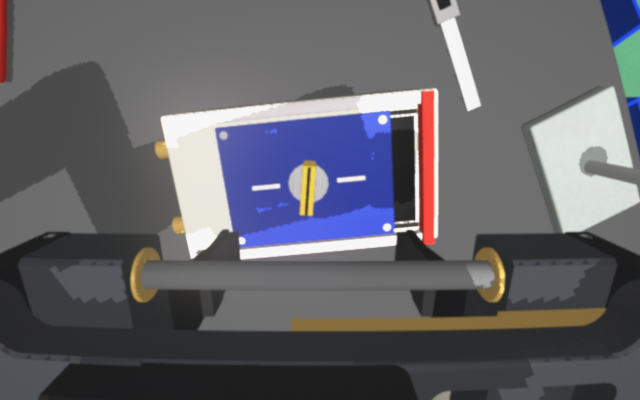

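The arm was still overshooting when that picture was taken. I'll let it settle.

Request:
jog_arm --increments '[[[0, 0, 0, -0.004, 0.005, -0.02, -1], [0, 0, 0, -0.004, 0.005, -0.03, -1], [0, 0, 0, -0.004, 0.005, -0.03, -1], [0, 0, 0, -0.004, 0.005, -0.03, -1]]]'

```text
time: 2.2
position: [0.5551, 0.0114, 0.1913]
tool_rot: [0.367, -0.604, 0.605, -0.368]
ft_force: [0.0, -0.1, 0.5]
grip_width: 0.0867
```

```bash
python3 s.py;python3 w.py w3; python3 s.py; python3 - <<'E'
from h import *
i=camera_info("wrist"); im=cv2.imread("pics/w3.png")
cv2.imwrite("pics/w3c.png",cv2.resize(im[90:260,180:480],None,fx=2.6,fy=2.6,interpolation=cv2.INTER_CUBIC))
E
```

```text
t 2.2 p [0.5551 0.0114 0.1913] yaw -27.39 down [ 0.002 -0.001 -1.   ] F [ 0.01 -0.08  0.52] M [-0.084  0.014  0.029] w 0.0867 q [-0.18  0.47  1.64 -0.    1.02  0.3 ]
[[310.63525390625, 230.74118041992188], [314.77056884765625, 176.98236083984375], [328.8411865234375, 178.06472778320312], [324.70587158203125, 231.82354736328125]]
[[0.5417, -0.0044], [0.5653, 0.0338], [0.5747, 0.028], [0.5515, -0.0105]] [0.55829903 0.0117164  0.11      ]
cam [0.58845069 0.07572618 0.35227813]
t 2.25 p [0.5556 0.0113 0.1917] yaw -27.39 down [ 0.003 -0.001 -1.   ] F [ 0.46 -0.03  0.24] M [-0.069  0.027 -0.017] w 0.0868 q [-0.18  0.47  1.64 -0.    1.02  0.3 ]
```

View pics/w3c.png

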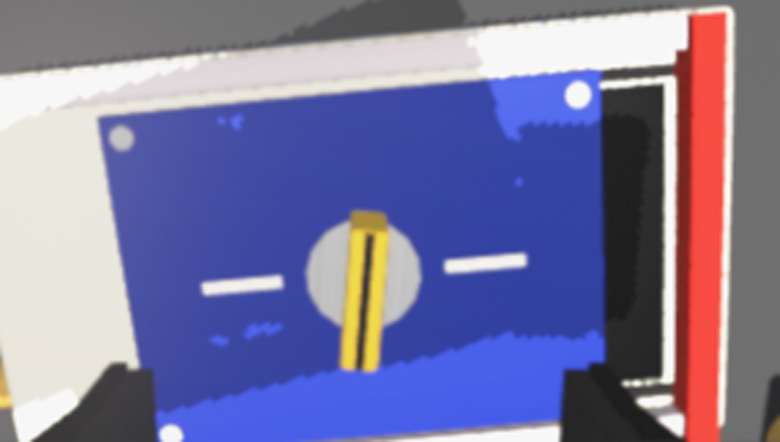

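The bar is centred at about (0.558, 0.0117), turned about 9° already. The measured size of 45×11 mm matches. Next I'll align the yaw by -4° and descend.

Request:
jog_arm --increments '[[[0, 0, -4, 0.002, 0.0, -0.02, -1], [0, 0, -4, 0.002, 0, -0.045, -1], [0, 0, -4, 0.002, 0, -0.07, -1], [0, 0, -4, 0.002, 0, -0.09, -1], [0, 0, -4, 0.002, 0, -0.103, -1], [0, 0, -4, 0.002, 0, -0.11, -1], [0, 0, -4, 0.002, 0, -0.11, -1], [0, 0, -4, 0.002, 0, -0.11, -1]]]'

```text
time: 3.05
position: [0.5583, 0.0113, 0.0825]
tool_rot: [0.345, -0.615, 0.618, -0.347]
ft_force: [0.1, 0.1, 0.5]
grip_width: 0.0871
```

```bash
python3 s.py
```

```text
t 3.05 p [0.5583 0.0113 0.0825] yaw -31.38 down [ 0.004 -0.002 -1.   ] F [0.06 0.12 0.45] M [-0.092  0.042 -0.024] w 0.0871 q [-0.18  0.64  1.72 -0.    0.78  0.37]
```

Close with moderate grip.

Request:
jog_arm --increments '[[[0, 0, 0, 0, 0, 0, 1], [0, 0, 0, 0, 0, 0, 1], [0, 0, 0, 0, 0, 0, 1], [0, 0, 0, 0, 0, 0, 1], [0, 0, 0, 0, 0, 0, 1], [0, 0, 0, 0, 0, 0, 1], [0, 0, 0, 0, 0, 0, 1], [0, 0, 0, 0, 0, 0, 1]]]' --squeeze 40

```text
time: 3.85
position: [0.5583, 0.0113, 0.0825]
tool_rot: [0.345, -0.615, 0.618, -0.347]
ft_force: [-0.0, 0.6, 0.3]
grip_width: 0.0311
```

```bash
python3 s.py
```

```text
t 3.85 p [0.5583 0.0113 0.0825] yaw -31.38 down [ 0.004 -0.002 -1.   ] F [-0.05  0.55  0.28] M [-0.12   0.043 -0.03 ] w 0.0311 q [-0.18  0.64  1.72 -0.    0.78  0.37]
```

Request:
jog_arm --increments '[[[0, 0, 0, 0, 0, 0, 1], [0, 0, 0, 0, 0, 0, 1], [0, 0, 0, 0, 0, 0, 1], [0, 0, 0, 0, 0, 0, 1], [0, 0, 0, 0, 0, 0, 1]]]'

```text
time: 4.35
position: [0.5581, 0.0114, 0.0824]
tool_rot: [0.345, -0.615, 0.618, -0.347]
ft_force: [-0.1, 1.6, -0.1]
grip_width: 0.0118
```

```bash
python3 s.py
```

```text
t 4.35 p [0.5581 0.0114 0.0824] yaw -31.39 down [ 0.004 -0.002 -1.   ] F [-0.12  1.62 -0.05] M [ 0.067  0.215 -0.078] w 0.0118 q [-0.18  0.64  1.72 -0.    0.78  0.37]
```

Gripped: the opening reads 11.8 mm against a 12 mm bar. Next I'll slide about 20 mm.

Request:
jog_arm --increments '[[[0, 0, 0, 0.005, -0.002, 0, 1], [0, 0, 0, 0.0095, -0.004, 0, 1], [0, 0, 0, 0.014, -0.0057, 0, 1], [0, 0, 0, 0.0185, -0.0076, 0, 1], [0, 0, 0, 0.0185, -0.0076, 0, 1]]]'

```text
time: 4.85
position: [0.578, 0.0033, 0.0824]
tool_rot: [0.345, -0.615, 0.618, -0.348]
ft_force: [-0.6, 1.9, 0.4]
grip_width: 0.0119
```

```bash
python3 s.py
```

```text
t 4.85 p [0.578  0.0033 0.0824] yaw -31.4 down [ 0.006 -0.002 -1.   ] F [-0.61  1.93  0.41] M [ 0.127  0.196 -0.012] w 0.0119 q [-0.19  0.66  1.67 -0.    0.81  0.36]
```

Request:
jog_arm --increments '[[[0, 0, 0, 0.002, -0.0008, 0, 1], [0, 0, 0, 0.004, -0.0016, 0, 1], [0, 0, 0, 0.006, -0.0024, 0, 1], [0, 0, 0, 0.0075, -0.003, 0, 1], [0, 0, 0, 0.0075, -0.003, 0, 1]]]'

```text
time: 5.35
position: [0.5838, 0.001, 0.0823]
tool_rot: [0.346, -0.616, 0.617, -0.347]
ft_force: [-4.8, 3.0, 4.4]
grip_width: 0.011
```

```bash
python3 s.py
```

```text
t 5.35 p [0.5838 0.001  0.0823] yaw -31.4 down [ 0.002 -0.001 -1.   ] F [-4.85  2.99  4.38] M [ 0.462  0.952 -0.059] w 0.011 q [-0.19  0.66  1.65 -0.    0.82  0.36]
```

Force is rising above the 2.5 N sliding friction. I'll push a little more to confirm the stop.

Request:
jog_arm --increments '[[[0, 0, 0, 0.002, -0.0008, 0, 1], [0, 0, 0, 0.004, -0.0016, 0, 1], [0, 0, 0, 0.005, -0.002, 0, 1], [0, 0, 0, 0.005, -0.002, 0, 1]]]'

```text
time: 5.75
position: [0.5839, 0.0009, 0.0814]
tool_rot: [-0.348, 0.619, -0.614, 0.344]
ft_force: [-8.4, 5.8, 6.0]
grip_width: 0.0117
```

```bash
python3 s.py; python3 - <<'E'
from h import *
im=camera("top"); cv2.imwrite("pics/t5.png",im[:,:,::-1]);im=camera("wrist"); cv2.imwrite("pics/w5.png",im[:,:,::-1])
E
python3 s.py
```

```text
t 5.75 p [0.5839 0.0009 0.0814] yaw -31.41 down [-0.009  0.003 -1.   ] F [-8.4   5.79  6.03] M [ 0.817  1.542 -0.06 ] w 0.0117 q [-0.19  0.67  1.64  0.    0.84  0.36]
t 5.85 p [0.5839 0.0009 0.0815] yaw -31.4 down [-0.008  0.002 -1.   ] F [-8.9   5.6   6.41] M [ 0.805  1.446 -0.072] w 0.012 q [-0.19  0.67  1.64  0.    0.84  0.36]
```

View pics/w5.png

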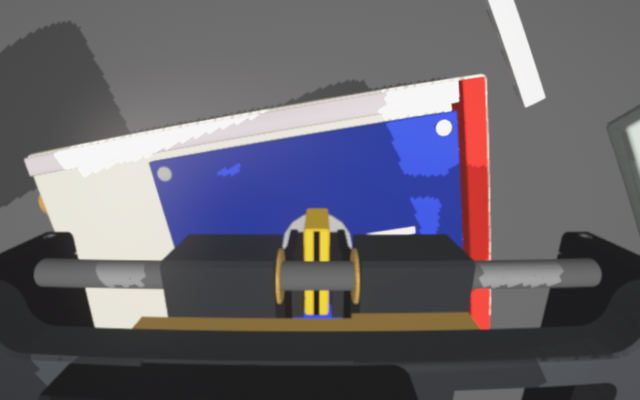

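The cover is at its stop. The position held at (0.5839, 0.0009) while the force grew to about 10 N, and the blue edge meets the red lip at (460,170). I'll turn clockwise now, keeping a slight push.

Request:
jog_arm --increments '[[[0, 0, -5, 0.002, -0.001, 0, 1], [0, 0, -11, 0.002, -0.001, 0, 1], [0, 0, -17, 0.002, -0.001, 0, 1], [0, 0, -23, 0.002, -0.001, 0, 1], [0, 0, -29, 0.002, -0.001, 0, 1], [0, 0, -35, 0.002, -0.001, 0, 1], [0, 0, -40, 0.002, -0.001, 0, 1], [0, 0, -40, 0.002, -0.001, 0, 1]]]' --squeeze 50

```text
time: 6.65
position: [0.5844, 0.0003, 0.0816]
tool_rot: [-0.116, 0.701, -0.695, 0.112]
ft_force: [-5.5, 2.6, 5.5]
grip_width: 0.0116
```

```bash
python3 s.py
```

```text
t 6.65 p [5.844e-01 3.000e-04 8.160e-02] yaw -71.46 down [-0.008  0.008 -1.   ] F [-5.46  2.64  5.46] M [ 0.187  0.956 -0.058] w 0.0116 q [-0.19  0.67  1.64  0.01  0.84  1.05]
```

Request:
jog_arm --increments '[[[0, 0, -5, 0.001, -0.0005, 0, 1], [0, 0, -11, 0.001, -0.0005, 0, 1], [0, 0, -17, 0.001, -0.0005, 0, 1], [0, 0, -23, 0.001, -0.0005, 0, 1], [0, 0, -29, 0.001, -0.0005, 0, 1], [0, 0, -35, 0.001, -0.0005, 0, 1], [0, 0, -38, 0.001, -0.0005, 0, 1], [0, 0, -38, 0.001, -0.0005, 0, 1]]]'

```text
time: 7.45
position: [0.5843, -0.0005, 0.0818]
tool_rot: [0.118, 0.7, -0.694, -0.121]
ft_force: [-4.1, 1.2, 5.2]
grip_width: 0.012
```

```bash
python3 s.py
```

```text
t 7.45 p [ 5.843e-01 -5.000e-04  8.180e-02] yaw -109.45 down [-0.004  0.01  -1.   ] F [-4.14  1.17  5.16] M [-0.154  0.97  -0.033] w 0.012 q [-0.2   0.67  1.65  0.01  0.83  1.71]
```

Request:
jog_arm --increments '[[[0, 0, -2, 0.001, -0.0005, 0, 1], [0, 0, -4, 0.001, -0.0005, 0, 1], [0, 0, -6, 0.001, -0.0005, 0, 1], [0, 0, -6, 0.001, -0.0005, 0, 1], [0, 0, -6, 0.001, -0.0005, 0, 1]]]'

```text
time: 7.95
position: [0.5843, -0.0006, 0.0821]
tool_rot: [0.152, 0.693, -0.687, -0.157]
ft_force: [-3.1, 3.9, 5.6]
grip_width: 0.0116
```

```bash
python3 s.py; python3 w.py w6
```

```text
t 7.95 p [ 0.5843 -0.0006  0.0821] yaw -115.26 down [-0.005  0.01  -1.   ] F [-3.13  3.85  5.63] M [0.3   0.82  0.545] w 0.0116 q [-0.2   0.67  1.65  0.01  0.84  1.81]
[[304.0, 230.0], [328.0, 230.0], [328.0, 234.0], [304.0, 234.0]]
[[0.607, -0.0048], [0.6024, -0.0145], [0.6006, -0.0137], [0.6052, -0.0039]] [ 0.60380662 -0.00925093  0.11      ]
cam [ 0.65071107 -0.03305286  0.24244302]
```

View pics/w6.png

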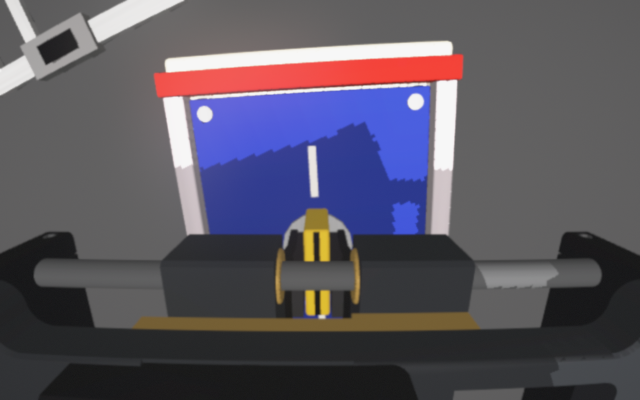

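The fastener is at its end stop: Mz jumped to 0.55 N m, yaw is -115°, and the bar is in line with the mark at (313,170). Next I'll press down.

Request:
jog_arm --increments '[[[0, 0, 0, 0.001, -0.0005, -0.002, 1], [0, 0, 0, 0.001, -0.0005, -0.004, 1], [0, 0, 0, 0.001, -0.0005, -0.006, 1], [0, 0, 0, 0.001, -0.0005, -0.008, 1], [0, 0, 0, 0.001, -0.0005, -0.01, 1], [0, 0, 0, 0.001, -0.0005, -0.01, 1]]]' --squeeze 60

```text
time: 8.6
position: [0.5843, -0.0006, 0.0742]
tool_rot: [0.15, 0.693, -0.687, -0.156]
ft_force: [-7.8, 3.1, 17.8]
grip_width: 0.0119
```

```bash
python3 s.py
```

```text
t 8.6 p [ 0.5843 -0.0006  0.0742] yaw -115.06 down [-0.006  0.01  -1.   ] F [-7.77  3.14 17.82] M [0.345 1.351 0.472] w 0.0119 q [-0.2   0.68  1.65  0.01  0.82  1.8 ]
```

Request:
jog_arm --increments '[[[0, 0, 0, 0.001, -0.0005, -0.002, 1], [0, 0, 0, 0.001, -0.0005, -0.004, 1], [0, 0, 0, 0.001, -0.0005, -0.005, 1], [0, 0, 0, 0.001, -0.0005, -0.005, 1], [0, 0, 0, 0.001, -0.0005, -0.005, 1], [0, 0, 0, 0.001, -0.0005, -0.005, 1]]]'

```text
time: 9.2
position: [0.5844, -0.0006, 0.074]
tool_rot: [0.149, 0.693, -0.688, -0.155]
ft_force: [-11.9, 4.0, 31.6]
grip_width: 0.0114
```

```bash
python3 s.py; python3 w.py w7; python3 - <<'E'
from h import *
im=camera("scene"); cv2.imwrite("pics/s7.png",im[:,:,::-1]);
cv2.imwrite("pics/s7c.png",cv2.resize(im[130:290,240:450,::-1],None,fx=3.5,fy=3.5,interpolation=cv2.INTER_CUBIC))
E
python3 s.py
```

```text
t 9.2 p [ 0.5844 -0.0006  0.074 ] yaw -114.87 down [-0.007  0.009 -1.   ] F [-11.9    4.01  31.62] M [0.497 2.135 0.424] w 0.0114 q [-0.2   0.68  1.65  0.01  0.82  1.8 ]
[[305.0, 230.0], [328.0, 230.0], [328.0, 234.0], [305.0, 234.0]]
[[0.6098, -0.0067], [0.6057, -0.0155], [0.6041, -0.0148], [0.6081, -0.0059]] [ 0.60691053 -0.01075078  0.11      ]
cam [ 0.6514281  -0.03247271  0.23422805]
t 9.3 p [ 0.5844 -0.0007  0.074 ] yaw -114.88 down [-0.007  0.009 -1.   ] F [-10.05   3.83  32.29] M [0.567 2.149 0.453] w 0.0117 q [-0.2   0.68  1.65  0.01  0.82  1.8 ]
```

View pics/w7.png

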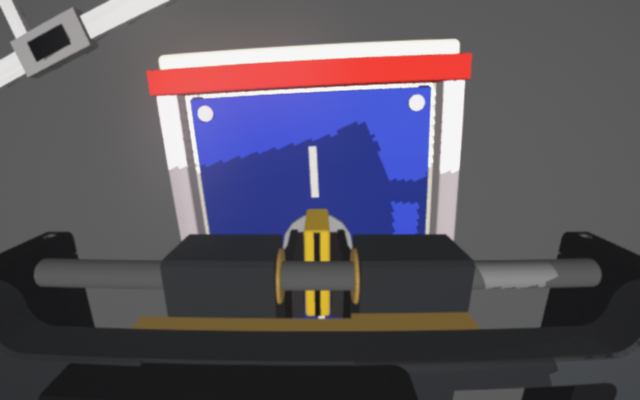

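View pics/s7c.png

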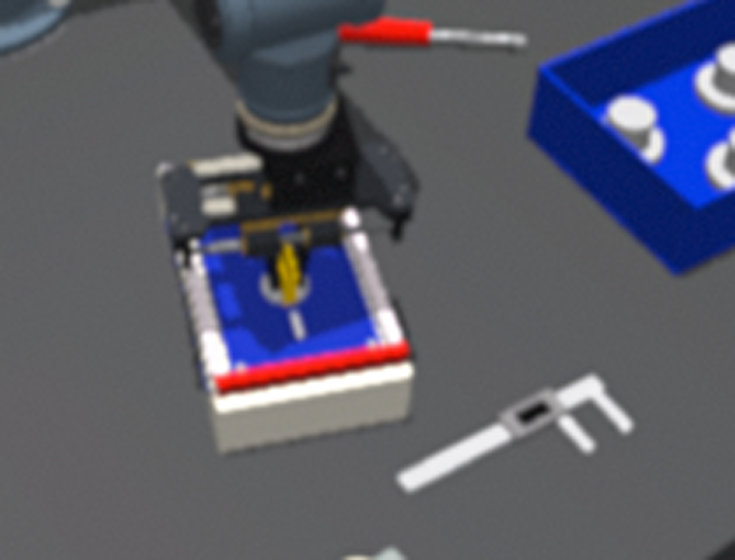

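The cover is fully home: z fell 8.1 mm in all, and the last 5 mm of commanded push only raised the force to 32 N. I'll ease to a moderate hold, clear of the 40 N limit.

Request:
jog_arm --increments '[[[0, 0, 0, 0.001, -0.0005, -0.0035, 1], [0, 0, 0, 0.001, -0.0005, -0.0035, 1], [0, 0, 0, 0.001, -0.0005, -0.0035, 1], [0, 0, 0, 0.001, -0.0005, -0.0035, 1], [0, 0, 0, 0.001, -0.0005, -0.0035, 1]]]'

```text
time: 9.8
position: [0.5844, -0.0006, 0.0741]
tool_rot: [0.148, 0.693, -0.688, -0.155]
ft_force: [-8.8, 4.8, 26.0]
grip_width: 0.0117
```

```bash
python3 s.py
```

```text
t 9.8 p [ 0.5844 -0.0006  0.0741] yaw -114.71 down [-0.008  0.008 -1.   ] F [-8.8   4.82 25.96] M [0.513 1.802 0.35 ] w 0.0117 q [-0.2   0.68  1.65  0.01  0.82  1.8 ]
```

Steady at 26 N down, so I'm handing in while holding.

```bash
python3 -c "
from rig import *
print(hand_in())"; python3 s.py
```

```text
the job is handed in; nothing more can be done
None
the job is handed in; nothing more can be done
```

The cover is closed, and I handed in at about 9.8 s with the arm still holding it pressed down. `hand_in()` gives no verdict, so these are my own last checks:

- **Slide:** I gripped the fastener bar and slid the cover about 28 mm. It stopped moving while the push force rose to about 10 N, and the wrist picture showed the blue edge against the red lip.
- **Fastener:** I turned it clockwise about 83° to its end stop, where the moment about the vertical rose from about 0.03 to 0.55 N m. In the picture the bar lies in line with the white mark I could see; the gripper hid the other one.
- **Press:** The tool went down about 8 mm. Pushing further raised the force to 32 N with almost no extra movement, so the cover is fully home. I eased off to about 26 N and held there with a 60 N grip.
- **Other things on the table:** I saw nothing disturbed in the last scene view. I did not measure the bystanders' positions, and I only viewed the area around the unit up close.

One check disagreed: the first wrist-camera reading was about 12 mm off the top and scene cameras, because the arm was still swinging. After it settled, the views agreed to about 3 mm.

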